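Roll the bronze bush up the gutter and lock it with the keeper

TASK

With a fingertip, gently roll the bronze bush up the sloped gutter until it drops into the dip against the yellow end stop; only push it, never lift or flick it. Then push the red keeper arm with a fingertip all the way across the gutter behind the bush so that it cannot roll back. Leave the green tin, the wooden pattern and the steel punch alone.

Things in the scene. Friction and masses are not known exactly. Their poses are not given: they have to be found in the camera images.
- gutter: Fixed sloped gutter, 300 mm long. x axis level, pointing uphill; z up; origin on the bench under its middle. Floor 48 mm wide (centred on y = 0) rises at 6 degrees from 37.4 mm high at x = -130 mm to the crest, 60 mm high at x = +85. Blue side walls 5 mm thick stand 10 mm above the floor line; the lip at the low end (x = -138 to -130) stands 8 mm above the floor, with nothing beyond it.
- ramp (a point): Middle of the gutter floor at the crest (gutter x = 85, z = 60 mm); its x axis runs up along the sloped floor, its z axis is square to that floor.
- seat (a point): Middle of the bush when it is seated in the dip: gutter x = 102, y = 0, z = 79.5 mm. The dip beyond the crest is 4 to 6 mm deep and ends at the face of the yellow stop at x = 127 mm (its top 95 mm above the bench). Axes as the gutter's.
- bush: Copper-coloured round bush with dark bores, 50 mm diameter, 44 mm long, about 0.5 kg, loose across the gutter; slippery on it. Origin at its middle, y axis along its axis (x and z turn as it rolls). Starts at the low end against the lip, middle at about gutter x = -113, z = 64 mm. On the slope it rolls back if let go; past the crest it falls into the dip by itself and stays.
- keeper (a joint): Angle of the red keeper arm about its upright pivot. At 0 it points downhill, parallel to the gutter, outside its wall; growing, the free end swings in towards the gutter (clockwise from above); 1.57 is a hard stop, square across the gutter, 4 mm behind a seated bush. Range -0.9 to 1.57, starts between -0.8 and 0.05. Needs about 1 N near its free end; stays where it is left.
- keeper_tip (a point): Middle of the top face at the free end of the keeper arm, a flat bar 10 mm wide whose underside is 76 mm and top 94 mm above the bench, reaching 80 mm from the pivot. The pivot stands at gutter x = 68, y = -46 mm, beside the gutter.
- tin: Closed green tin with a pale lid, 72 mm diameter, 45 mm high, loose bystander; origin under its centre.
- pattern: Turned wooden pattern, a disc 84 mm across and 14 mm thick with a boss, 36 mm high in all, loose bystander; origin under its centre.
- punch: Upright plain steel punch, 24 mm diameter, 65 mm high, loose bystander; origin under its centre.
Not all that is in view belongs to the job. There is more than one size of the bush; the one meant has the size given above.

How it is judged:
By the outcome, as a careful person would: the job done as asked, in the order asked, and still so for the second after the job is handed in, with the robot touching nothing.
It also fails if it takes over 51 s, if anything falls off the work surface, if the arm or the gripper's body presses on something with over 40 N, if the wrist force passes 120 N, or if a joint passes its speed limit or range.

ROBOT

A 7-joint arm with a two-finger parallel gripper is mounted at the origin on the work surface. World frame = base frame: x ahead of the robot, y to its left, z up, the work surface at z = 0. Lengths are in m, angles in rad, forces in N, time in s.
With the tool pointing down it reaches from about 0.425 to 0.875 m from the base axis. Payload 4.7 kg.
Tool frame: the origin (TCP) lies on the centre line of the jaws, within the pads' length; the fingertips stand ahead of it and the grasp point (between the pads) lies 2 mm behind it (nose_length is the z of the fingertips in the tool frame, in m); z points along the fingers, y is the line along which they close (so a half turn about z gives the same grasp; the last joint's range is limited). The gripper opens to 87 mm and grips with 3 to 60 N. Pads are 19 mm wide; open, the fingers measure 117 mm over their backs; the gripper's body (75 mm by 190 mm) begins 51 mm behind the grasp point.
Start: joints at [1.358, 0.321, -0.07, 1.45, 0.023, 1.371, -0.057], TCP at [0.146, -0.633, 0.24] pointing down, gripper open.
Joint ranges: [-2.86, 2.86], [-0.3, 2.09], [-1.38, 1.24], [0.06, 2.45], [-1.56, 4.7], [0.09, 2.05], [-2.69, 2.69]. Speed limits (rad/s): [2.57, 2.57, 3.14, 3.14, 3.14, 3.14, 3.14].

INTERFACE

Orientations are given as a rotation vector (axis times angle).
In Python, from bench import * gives the robot as it stands.
- The arm moves only by the tool send_rows, never from a script. Its arguments are lists of equal length, an entry for each row: "xyz": the shift along the tool's x, y, z in mm, a list of three; "dr": the turn, a rotation vector about the tool's x, y, z in rad, a list of three. A call has exactly 10 rows; each row is the pose to reach, as a shift and turn from the pose commanded when the call began, along the tool's axes at that moment; what a row does not reach only later rows make up. A row lasts 1/12 s, in which the tool goes at most 41.7 mm and 7.16 degrees, less where a joint would pass 70% of its speed; a pose out of reach is approached as far as the arm can. A call with a gripper value outside its range is refused whole. "jaw" is the finger opening in mm, from 0 to 87, set as the call begins (left out, the last holds). The fingers move at their own pace and stop on an object; "grip_force" is the grip in N (left out, the last holds). Time passes only in rows, so rows that repeat a pose let the fingers close, or fill a call up. It gives the time, the measured TCP pose, the force, the opening and the grip force at its end, in the units of the state.
- get_state(): the state, without advancing time (a new reading comes with each control period).
- get_image(name): name is "scene" or "top" or "wrist"; returns the picture (400x640x3 uint8, red, green, blue); there is no depth.
- calibration(name): a dict with "vfov" (degrees; the focal length in pixels is half the picture's height over the tangent of half this angle, whatever the lens; pixels are square), "cx", "cy" (the principal point, pixels), "k1" (the pictures are not rectified: a ray, as slopes to the right and down, at radius r is drawn at 1 + k1 r^2 times it, then the intrinsics apply), "rvec" (rotation vector, rad) and "tvec" (3), from world to camera coordinates, as OpenCV has them; the wrist camera has in their place "hand_eye" (4x4, takes a point from camera to tool coordinates, whose origin is the TCP and whose axes are the flange's). Camera axes: x right, y down, z forward; pixel columns grow to the right and rows downward; lengths in m; the calibration is good to about 2 mm. A picture is of the moment at which its call begins: read the wrist's pose just before it. calibration takes no time and is no camera call.
- close_job(): hands the job in; it is judged then, once.
The state is a dict: "time": time; "joint_positions": joint angles; "qd": joint speeds; "joint_torque": joint torques, N m; "position": TCP position; "tool_rot": TCP orientation; "ft_force": force on the tool from outside, world axes, zero at the start; "torque": the same for the moment, N m; "grip_width": opening from 0.0 (shut) to 1.0 (fully open); "grip_force": force on a finger pad.
Only numpy, scipy, OpenCV 4.12 (cv2) and the standard library are available. Lean on these libraries where they do the work, as an engineer would, in place of code of your own. Each camera call takes 0.05 s, during which the arm holds its last target. There are 200 camera calls.

## Working session

There is one attempt and no reset: what is moved stays moved. The work goes in short steps, Python scripts to look and compute and a tool call to move; the robot and the scene stay as the last step left them, time stands still between calls to the robot, and variables do not carry over. Pictures are saved under pics/ and viewed, at most 10 in all, crops included, and the job is handed in when it is done.

Besides the shell and the picture viewer there is one more tool, called after ">>>" in YAML: its name, and indented under it one key for each argument. send_rows: Moves the arm, as the interface text tells. Its arguments: {"type":"object","properties":{"xyz":{"type":"array"},"dr":{"type":"array"},"jaw":{"type":"number"},"grip_force":{"type":"number"}},"required":["xyz","dr"]}

```bash
mkdir -p pics; ls; python3 - <<'E'
from bench import *
import cv2
s=get_state();print({k:s[k] for k in s})
for n in("scene","top","wrist"):
    print(n,calibration(n))
for n in("scene","top"):
    cv2.imwrite(f"pics/{n}0.png",get_image(n)[:,:,::-1])
E
```

```text
pics
{'time': 0.0, 'joint_positions': array([ 1.35811971,  0.32181378, -0.07009258,  1.45169847,  0.0225739 ,
        1.37077937, -0.05691279]), 'qd': array([ 2.09357983e-03, -3.99836915e-04,  1.24175819e-03, -3.79911065e-04,
       -5.68089817e-05, -6.36012567e-04, -1.16988274e-03]), 'joint_torque': array([-6.69310903e-04, -4.91292465e+01, -4.04019020e-01, -3.12529635e+01,
       -6.40267530e-02,  4.36871743e-02,  1.70898452e-04]), 'position': array([ 0.14599234, -0.63285146,  0.23845574]), 'tool_rot': array([-3.11953662e+00, -3.55275166e-01,  4.49990802e-04]), 'ft_force': array([ 0.4855376 , -0.31843537, -0.05825349]), 'torque': array([-0.03715114,  0.02241115, -0.01180584]), 'grip_force': 0.0, 'grip_width': 1.0024072676769749}
scene {'vfov': 49.26325335502677, 'cx': 325.17255610775476, 'cy': 199.34792392087408, 'k1': -0.09828536007314413, 'rvec': array([ 2.07003344,  1.17760037, -0.48764782]), 'tvec': array([-0.30280354, -0.30989932,  1.18092169])}
top {'vfov': 51.12142862729071, 'cx': 318.1332298534915, 'cy': 197.29686937098455, 'k1': 0.025130748034668852, 'rvec': array([ 2.12360577, -2.11886675,  0.20384897]), 'tvec': array([-0.0480029 ,  0.65012058,  0.73522407])}
wrist {'vfov': 66.11746389387137, 'cx': 319.4386701883669, 'cy': 196.9728279971812, 'k1': -0.04718309605138686, 'hand_eye': array([[-3.10008340e-04, -9.60934085e-01, -2.76777144e-01,
         7.59994361e-02],
       [ 9.99999853e-01, -1.75076058e-04, -5.12223448e-04,
        -3.44748829e-04],
       [ 4.43755919e-04, -2.76777262e-01,  9.60933999e-01,
        -1.46144596e-01],
       [ 0.00000000e+00,  0.00000000e+00,  0.00000000e+00,
         1.00000000e+00]])}
```

View pics/scene0.png

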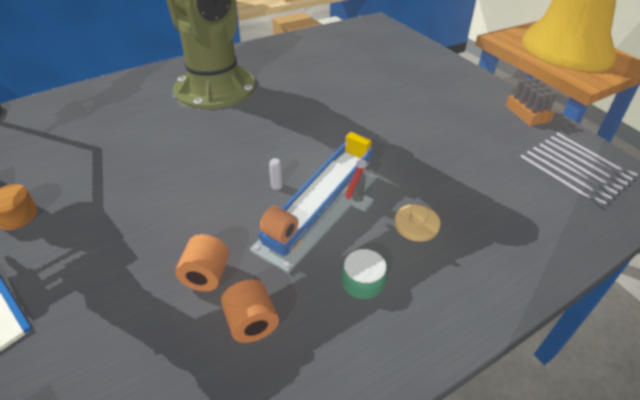

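View pics/top0.png

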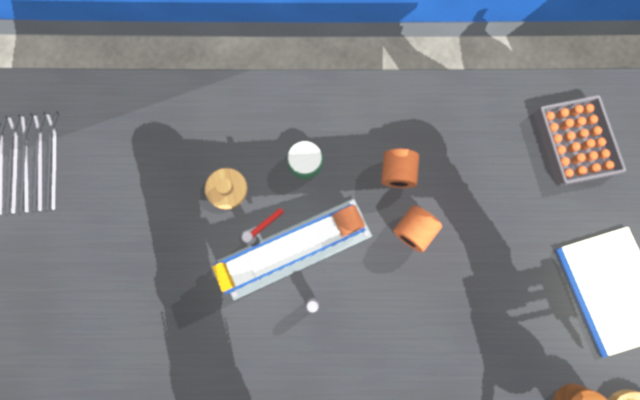

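```bash
python3 -c "
import bench;print([n for n in dir(bench) if n[0]!='_'])
try: print(bench.nose_length)
except Exception as e: print(e)"
```

```text
['MotionError', 'calibration', 'close_job', 'get_image', 'get_state', 'nose_length']
0.017
```

The top view shows the bush at about (347,219) at the low end and the yellow stop at (223,277). The keeper pivot is at (248,236) with its tip at (281,211), the punch at (313,306), the tin at (305,158) and the pattern at (226,189). In the scene view the bush is at (279,223) and the stop at (358,145).

```bash
cat > h.py <<'E'
from bench import *
import cv2, numpy as np
from scipy.spatial.transform import Rotation as R
def cam(n,st=None):
    c=calibration(n)
    if n=="wrist":
        T=np.eye(4);T[:3,:3]=R.from_rotvec(st["tool_rot"]).as_matrix();T[:3,3]=st["position"]
        M=T@c["hand_eye"];return c,M[:3,:3],M[:3,3]
    r=R.from_rotvec(c["rvec"]).as_matrix();return c,r.T,-r.T@c["tvec"]
def rays(n,px,st=None):
    c,r,o=cam(n,st);f=200/np.tan(np.radians(c["vfov"]/2))
    d=(np.atleast_2d(px).astype(float)-[c["cx"],c["cy"]])/f
    u=d.copy()
    for _ in range(20):u=d/(1+c["k1"]*(u**2).sum(1,keepdims=True))
    return o,np.c_[u,np.ones(len(u))]@r.T
def plane(n,px,z,st=None):
    o,d=rays(n,px,st);return o+d*((z-o[2])/d[:,2])[:,None]
def proj(n,P,st=None):
    c,r,o=cam(n,st);q=(np.atleast_2d(P)-o)@r;u=q[:,:2]/q[:,2:];f=200/np.tan(np.radians(c["vfov"]/2))
    return u*(1+c["k1"]*(u**2).sum(1,keepdims=True))*f+[c["cx"],c["cy"]]
def tri(na,pa,nb,pb,sa=None,sb=None):
    A=np.zeros((3,3));b=np.zeros(3);L=[]
    for n,p,s in((na,pa,sa),(nb,pb,sb)):
        o,d=rays(n,p,s);d=d[0]/np.linalg.norm(d[0]);Q=np.eye(3)-np.outer(d,d);A+=Q;b+=Q@o;L.append((o,d))
    X=np.linalg.solve(A,b);return X,[np.linalg.norm(np.cross(X-o,d)) for o,d in L]
def mask(im,lo,hi):
    m=cv2.inRange(cv2.cvtColor(im,cv2.COLOR_RGB2HSV),lo,hi);return m
YEL=((22,150,120),(32,255,255));BLU=((105,120,60),(120,255,255))
def blobs(m,amin=30):
    n,l,s,c=cv2.connectedComponentsWithStats(m)
    return [(s[i,4],c[i].round(1),s[i,:4].tolist(),l==i) for i in range(1,n) if s[i,4]>=amin]
E
python3 - <<'E'
from h import *
im={n:cv2.imread(f"pics/{n}0.png")[:,:,::-1].copy() for n in("top","scene")}
RED=[((0,180,80),(4,255,255)),((174,150,80),(180,255,255))]
for n in im:
    for k,c in(("Y",YEL),("B",BLU),("O",((4,100,60),(14,255,255)))):
        print(n,k,[b[:3] for b in blobs(mask(im[n],*c),60)])
    m=mask(im[n],*RED[0])|mask(im[n],*RED[1]);print(n,"R",[b[:3] for b in blobs(m,20)])
print(rays("top",[320,200])[0],rays("scene",[320,200])[0])
for p in([345,218],[223,277],[248,236],[281,211],[313,306]):print(p,plane("top",p,.08))
for n,(x,y,w,h) in(("top",(200,180,190,130)),("scene",(235,120,150,150))):
    cv2.imwrite(f"pics/{n}c.png",cv2.resize(im[n][y:y+h,x:x+w,::-1],None,fx=4,fy=4,interpolation=cv2.INTER_CUBIC))
E
```

```text
top Y [(np.int32(295), array([222.5, 276.7]), [214, 263, 18, 28])]
top B [(np.int32(13637), array([320.8,  10.2]), [0, 0, 640, 22]), (np.int32(210), array([271. , 239.8]), [223, 214, 108, 48]), (np.int32(572), array([580.9, 301.8]), [556, 248, 51, 109]), (np.int32(107), array([256.8, 278.1]), [226, 261, 69, 33])]
top O [(np.int32(238), array([575.2, 110.7]), [556, 103, 39, 16]), (np.int32(231), array([578.4, 122. ]), [560, 115, 39, 15]), (np.int32(203), array([582.8, 133.3]), [564, 126, 39, 15]), (np.int32(273), array([582.8, 145.3]), [557, 137, 50, 18]), (np.int32(1245), array([400.1, 167.6]), [382, 148, 37, 40]), (np.int32(287), array([586.2, 156.8]), [561, 149, 50, 17]), (np.int32(276), array([590.2, 168.6]), [565, 161, 50, 17]), (np.int32(571), array([348.2, 220.1]), [334, 206, 30, 30]), (np.int32(823), array([413.3, 225.5]), [394, 206, 48, 46]), (np.int32(575), array([577.1, 393.3]), [554, 384, 54, 16])]
top R []
scene Y [(np.int32(5050), array([573.9,  34.3]), [523, 0, 92, 71]), (np.int32(438), array([356.6, 144.1]), [346, 132, 25, 25])]
scene B [(np.int32(13899), array([78.7, 
[... 562 characters left out ...]
]
scene O [(np.int32(66), array([482.9,  45.8]), [476, 37, 22, 20]), (np.int32(312), array([535.5, 114.8]), [506, 95, 48, 31]), (np.int32(293), array([ 25.4, 210. ]), [0, 186, 37, 44]), (np.int32(799), array([276.7, 223. ]), [260, 206, 37, 36]), (np.int32(2043), array([202.6, 261.5]), [176, 234, 52, 58]), (np.int32(2469), array([248.2, 309.5]), [221, 279, 58, 64])]
scene R []
[ 0.49866327 -0.04638593  0.84539858] [ 1.06841508 -0.30207315  0.59122299]
[345, 218] [[ 0.6079887  -0.09623826  0.08      ]]
[223, 277] [[0.50078322 0.12379932 0.08      ]]
[248, 236] [[0.57438784 0.08161726 0.08      ]]
[281, 211] [[0.62080276 0.02217011 0.08      ]]
[313, 306] [[ 0.45057692 -0.03787632  0.08      ]]
```

View pics/topc.png

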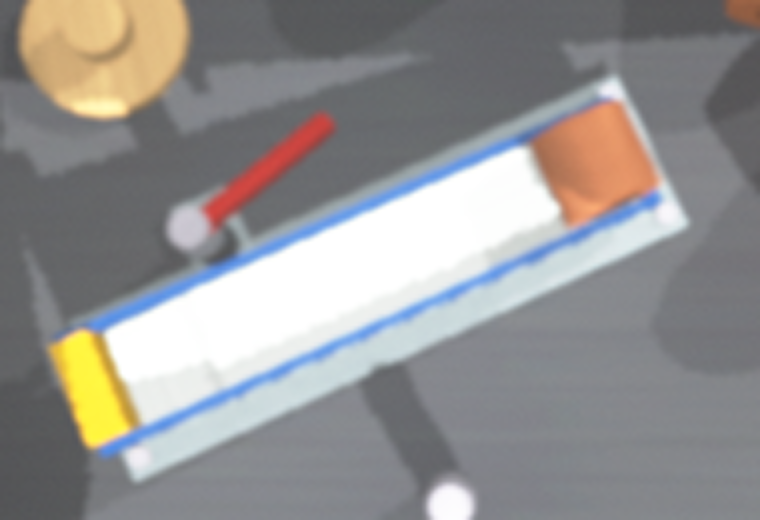

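View pics/scenec.png

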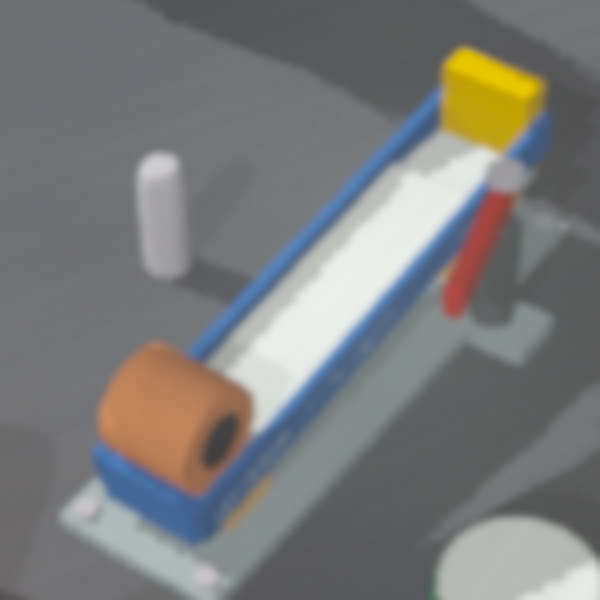

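The crops show the far wall running from about (222,261) to (350,206) and the near wall from (226,293) to (365,229) in full-image pixels. The stop's top back edge runs from (213,266) to (223,292). The keeper pivot cap is at (247.5,237) and the keeper tip at (281.5,210).

```bash
python3 - <<'E'
from h import *
t=lambda p:np.array(p)/4+[200,180]; s=lambda p:np.array(p)/4+[235,120]
piv=tri("top",t([190,227]),"scene",s([508,172]));print("pivot",piv)
tip=tri("top",t([326,120]),"scene",s([453,312]));print("tip(end)",tip, plane("top",t([326,120]),.094),plane("scene",s([453,312]),.076))
for a,b in(([75,328+8],[445,80]),):pass
for a,b,nm in(([52,347],[465,50],"stop back L?"),([92,449],[465,50],"stop back, left(+y)"),([50,345],[545,85],"stop back right")):
    print(nm,tri("top",t(a),"scene",s(b)))
print("pun",tri("top",t([450,503]),"scene",s([160,163])))
print("pivotplane",plane("top",t([190,227]),.1),plane("scene",s([508,172]),.1))
# walls iteratively
im=cv2.imread("pics/top0.png")[:,:,::-1].copy()
B=[b for b in blobs(mask(im,*BLU),60)]
ps=[]
for b in B:
    x,y,w,h=b[2]
    if 215<x<300 and y>180: ps.append(np.argwhere(b[3])[:,::-1])
o=np.array([.555,.02]);u=np.array([-.44,.9]);u/=np.linalg.norm(u)
o=piv[0][:2]-68*1e-3*u+ .046*np.array([-u[1],u[0]])
for it in range(5):
    L=[]
    for p in ps:
        z=np.full(len(p),.06)
        for _ in range(4):
            oo,d=rays("top",p);P=oo+d*((z-oo[2])/d[:,2])[:,None];gx=(P[:,:2]-o)@u;z=.070-(.085-gx)*np.tan(np.radians(6))
        v=cv2.fitLine(P[:,:2].astype(np.float32),cv2.DIST_HUBER,0,1e-4,1e-4).ravel();L.append((v,P,gx))
    us=[np.sign(l[0][:2]@u)*l[0][:2] for l in L];u=np.mean(us,0);u/=np.linalg.norm(u)
    n=np.array([-u[1],u[0]]);ys=[(l[1][:,:2]@n).mean() for l in L];mid=np.mean(ys)
    o=o+(mid-o@n)*n
    o=o+u*((piv[0][:2]-o)@u-.068)
print("u",u,us,"yaw",np.arctan2(u[1],u[0]),"o",o,"wallsep",np.ptp(ys),"xr",[(l[2].min(),l[2].max()) for l in L],"pivot y",(piv[0][:2]-o)@n)
g=lambda P:np.array([(P[:2]-o)@u,(P[:2]-o)@n])
print("stop back corners",[g(plane("top",t(a),.095)[0]) for a in([52,347],[92,449])])
print("tip",g(tip[0]))
bt=tri("top",[348.2,220.1],"scene",[276.7,223.]);print("bush",bt,g(bt[0]))
E
```

```text
pivot (array([0.57279301, 0.08216461, 0.09378197]), [np.float64(0.0022508644350642095), np.float64(0.0022508644350642043)])
tip(end) (array([0.62350896, 0.0219978 , 0.07616411]), [np.float64(0.00042668624227223), np.float64(0.00042668624227245797)]) [[0.62041158 0.02004235 0.094     ]] [[0.62350816 0.02251498 0.076     ]]
stop back L? (array([0.51102684, 0.11934486, 0.11556022]), [np.float64(0.015651755230305736), np.float64(0.015651755230305788)])
stop back, left(+y) (array([0.47568132, 0.12308956, 0.08841298]), [np.float64(0.0026824861537708875), np.float64(0.002682486153770883)])
stop back right (array([0.52012161, 0.14261482, 0.08799003]), [np.float64(0.0011371168743499853), np.float64(0.0011371168743499445)])
pun (array([ 0.4505424 , -0.03530709,  0.06206154]), [np.float64(0.0016011557159251659), np.float64(0.0016011557159251119)])
pivotplane [[0.57107174 0.07911531 0.1       ]] [[0.57962841 0.07959708 0.1       ]]
u [-0.42003291  0.90750887] [array([-0.4180913 ,  0.90840501]), array([-0.4219726 ,  0.90660858])] yaw 2.0042779126948043 o [5.58139027e-01 4.51738241e-04] wallsep 0.053661950628904276 xr [(np.float64(-0.08924060171325486), np.float64(0.12638970127701732)), (np.float64(0.00948839822563974), np.float64(0.1425392264442464))] pivot y -0.04762071305010113
stop back corners [array([ 0.14231386, -0.02219074]), array([0.1428566 , 0.02589562])]
tip [-0.00790428 -0.06837385]
bush (array([ 0.60548263, -0.10485113,  0.06475618]), [np.float64(0.0017894255761977916), np.float64(0.0017894255761978556)]) [-0.11544916  0.00126593]
```

```bash
cat >> h.py <<'E'
O=np.array([.5581,.0005]);YAW=2.004;U=np.array([np.cos(YAW),np.sin(YAW)]);N=np.array([-U[1],U[0]])
def g2w(x,y,z): p=O+U*x/1e3+N*y/1e3;return np.array([p[0],p[1],z/1e3])
def w2g(P): d=np.array(P[:2])-O;return np.round([d@U*1e3,d@N*1e3,P[2]*1e3],1)
def to(x,y,z,st=None):
    "tool shift (mm) to bring TCP to gutter coords, and turn to stand square (tool y downhill)"
    s=st or get_state();r=R.from_rotvec(s["tool_rot"]);
    G=R.from_matrix(np.c_[np.r_[-N,0],np.r_[-U,0],[0,0,-1]])
    return (r.inv().apply(g2w(x,y,z)-s["position"])*1e3).round(1),(r.inv()*G).as_rotvec().round(4)
E
python3 - <<'E'
from h import *
s=get_state();print(w2g(s["position"]),to(-170,0,200),to(-170,0,100))
E
```

```text
[-401.9  639.9  238.6] (array([ 578.8, -358.1,   39.1]), array([-1.700e-03, -1.000e-04, -2.064e-01])) (array([ 578.8, -357.9,  139.1]), array([-1.700e-03, -1.000e-04, -2.064e-01]))
```

>>> send_rows:
  xyz:
    - [29,-18,0]
    - [58,-36,0]
    - [87,-54,0]
    - [116,-72,0]
    - [145,-90,0]
    - [174,-108,0]
    - [203,-126,0]
    - [232,-144,0]
    - [261,-162,0]
    - [290,-180,0]
  dr:
    - [0,0,-0.02]
    - [0,0,-0.04]
    - [0,0,-0.06]
    - [0,0,-0.08]
    - [0,0,-0.1]
    - [0,0,-0.12]
    - [0,0,-0.14]
    - [0,0,-0.16]
    - [0,0,-0.18]
    - [-0.0017,0,-0.206]
  jaw: 0
  grip_force: 30

```text
time: 0.93
position: [0.389, -0.3913, 0.2392]
tool_rot: [3.067, 0.676, -0.0]
ft_force: [0.5, 0.1, 0.1]
grip_width: 0.325
grip_force: 0.0
```

```bash
python3 - <<'E'
from h import *
s=get_state();print(s["time"],w2g(s["position"]),to(-170,0,150),s["grip_width"])
E
```

```text
0.9333 [-284.6  318.   239.2] (array([ 318.1, -114.6,   88.9]), array([0.0013, 0.0006, 0.0004])) 0.3247071526462014
```

>>> send_rows:
  xyz:
    - [32,-12,5]
    - [64,-24,10]
    - [96,-36,15]
    - [128,-48,20]
    - [160,-60,30]
    - [192,-72,40]
    - [224,-84,50]
    - [256,-96,60]
    - [288,-105,70]
    - [318,-114,75]
  dr:
    - [0,0,0]
    - [0,0,0]
    - [0,0,0]
    - [0,0,0]
    - [0,0,0]
    - [0,0,0]
    - [0,0,0]
    - [0,0,0]
    - [0,0,0]
    - [0,0,0]

```text
time: 1.77
position: [0.6293, -0.1543, 0.1623]
tool_rot: [3.068, 0.675, -0.003]
ft_force: [0.6, -0.4, -0.3]
grip_width: 0.01
grip_force: 0.0
```

```bash
python3 - <<'E'
from h import *
s=get_state();print(s["time"],w2g(s["position"]),to(-165,0,72),s["grip_width"])
E
```

```text
1.7667 [-170.4    0.3  162.3] (array([ 0.5, -5.4, 90.3]), array([-0.0001,  0.0021,  0.0001])) 0.010213124101081541
```

>>> send_rows:
  xyz:
    - [0,0,15]
    - [0,0,30]
    - [0,0,45]
    - [0,0,60]
    - [0,0,75]
    - [0,0,85]
    - [0,0,90]
    - [0,0,90]
    - [0,-3,90]
    - [0,-5,90]
  dr:
    - [0,0,0]
    - [0,0,0]
    - [0,0,0]
    - [0,0,0]
    - [0,0,0]
    - [0,0,0]
    - [0,0,0]
    - [0,0,0]
    - [0,0,0]
    - [0,0,0]

```text
time: 2.6
position: [0.6276, -0.1515, 0.0753]
tool_rot: [3.066, 0.674, 0.002]
ft_force: [-0.1, 0.5, 0.0]
grip_width: 0.007
grip_force: 0.0
```

```bash
python3 - <<'E'
from h import *
s=get_state();print(s["time"],w2g(s["position"]),s["ft_force"])
a=get_image("scene")[130:290,200:400,::-1]
b=get_image("top")[180:310,200:400,::-1]
a=cv2.resize(a,None,fx=3,fy=3);b=cv2.resize(b,None,fx=3,fy=3)
cv2.imwrite("pics/d1.png",np.vstack([a,b])[:600*2][::1] if 0 else cv2.resize(np.vstack([a,b]),(414,600)))
E
```

```text
2.6 [-167.1    0.7   75.3] [-0.11379005  0.4794674   0.03134709]
```

View pics/d1.png

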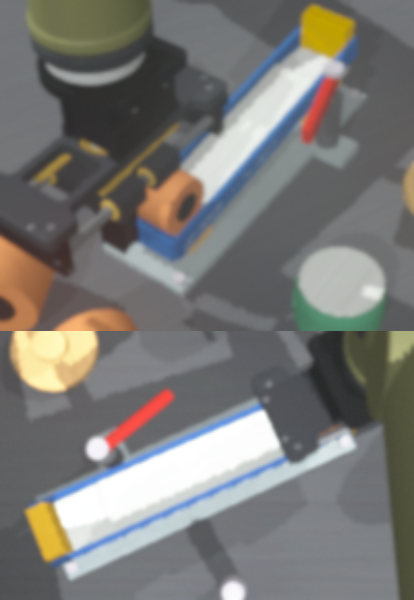

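The finger stands behind the bush at the low end, with the far wall and the keeper clear. I'll push slowly up the slope.

>>> send_rows:
  xyz:
    - [0,-3,0]
    - [0,-6,0]
    - [0,-9,0]
    - [0,-12,-1]
    - [0,-15,-1]
    - [0,-19,-1.5]
    - [0,-23,-2]
    - [0,-27,-2.3]
    - [0,-31,-2.6]
    - [0,-35,-3]
  dr:
    - [0,0,0]
    - [0,0,0]
    - [0,0,0]
    - [0,0,0]
    - [0,0,0]
    - [0,0,0]
    - [0,0,0]
    - [0,0,0]
    - [0,0,0]
    - [0,0,0]

```text
time: 3.53
position: [0.6123, -0.1197, 0.0774]
tool_rot: [3.066, 0.674, 0.001]
ft_force: [1.9, -2.5, 0.2]
grip_width: 0.005
grip_force: 0.6
```

```bash
python3 - <<'E'
from h import *
s=get_state();print(s["time"],w2g(s["position"]),s["ft_force"])
E
```

```text
3.5333 [-131.8    1.2   77.4] [ 1.92988543 -2.48276286  0.22704307]
```

>>> send_rows:
  xyz:
    - [0,-5,-0.2]
    - [0,-10,-0.5]
    - [0,-15,-0.8]
    - [0,-20,-1.2]
    - [0,-25,-1.6]
    - [0,-30,-2]
    - [0,-35,-2.4]
    - [0,-40,-2.8]
    - [0,-45,-3.2]
    - [0,-50,-3.6]
  dr:
    - [0,0,0]
    - [0,0,0]
    - [0,0,0]
    - [0,0,0]
    - [0,0,0]
    - [0,0,0]
    - [0,0,0]
    - [0,0,0]
    - [0,0,0]
    - [0,0,0]

```text
time: 4.37
position: [0.5913, -0.074, 0.0808]
tool_rot: [3.067, 0.674, 0.0]
ft_force: [0.7, -1.5, 0.8]
grip_width: 0.008
grip_force: 0.6
```

>>> send_rows:
  xyz:
    - [0,-5,-0.4]
    - [0,-10,-0.8]
    - [0,-15,-1.2]
    - [0,-20,-1.6]
    - [0,-25,-2.1]
    - [0,-30,-2.6]
    - [0,-35,-3.1]
    - [0,-40,-3.6]
    - [0,-45,-4.1]
    - [0,-50,-4.6]
  dr:
    - [0,0,0]
    - [0,0,0]
    - [0,0,0]
    - [0,0,0]
    - [0,0,0]
    - [0,0,0]
    - [0,0,0]
    - [0,0,0]
    - [0,0,0]
    - [0,0,0]

```text
time: 5.2
position: [0.5702, -0.0286, 0.0853]
tool_rot: [3.067, 0.674, 0.0]
ft_force: [0.9, -0.0, 0.4]
grip_width: 0.002
grip_force: 0.6
```

```bash
python3 - <<'E'
from h import *
s=get_state();print(s["time"],w2g(s["position"]),s["ft_force"])
a=get_image("scene")[110:260,230:430,::-1]
cv2.imwrite("pics/d2.png",cv2.resize(a,None,fx=3,fy=3))
E
```

```text
5.2 [-31.5   1.2  85.3] [ 0.88902858 -0.02698777  0.4277717 ]
```

View pics/d2.png

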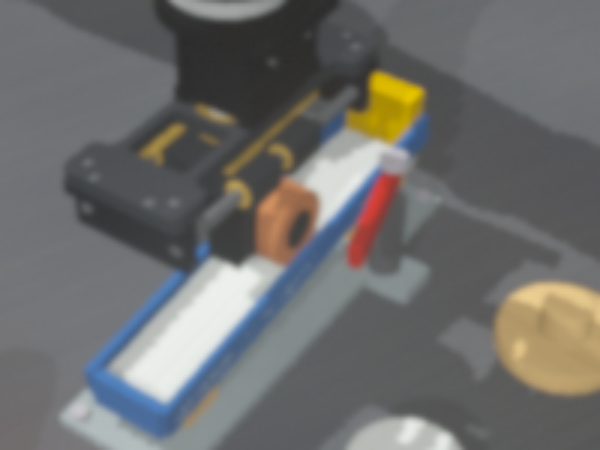

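The bush (crop pixel (288,222)) is being rolled up by the finger, square in the gutter. I'll carry on more slowly.

>>> send_rows:
  xyz:
    - [0,-4,-0.3]
    - [0,-8,-0.6]
    - [0,-12,-1.0]
    - [0,-16,-1.4]
    - [0,-20,-1.8]
    - [0,-24,-2.2]
    - [0,-28,-2.6]
    - [0,-32,-3.0]
    - [0,-36,-3.4]
    - [0,-40,-3.8]
  dr:
    - [0,0,0]
    - [0,0,0]
    - [0,0,0]
    - [0,0,0]
    - [0,0,0]
    - [0,0,0]
    - [0,0,0]
    - [0,0,0]
    - [0,0,0]
    - [0,0,0]

```text
time: 6.08
position: [0.5535, 0.0076, 0.089]
tool_rot: [3.067, 0.674, 0.0]
ft_force: [0.2, -0.8, -0.0]
grip_width: 0.003
grip_force: 0.6
```

>>> send_rows:
  xyz:
    - [0,-3,-0.2]
    - [0,-6,-0.4]
    - [0,-9,-0.6]
    - [0,-12,-0.8]
    - [0,-15,-1.0]
    - [0,-18,-1.2]
    - [0,-21,-1.4]
    - [0,-24,-1.6]
    - [0,-26,-1.8]
    - [0,-28,-2]
  dr:
    - [0,0,0]
    - [0,0,0]
    - [0,0,0]
    - [0,0,0]
    - [0,0,0]
    - [0,0,0]
    - [0,0,0]
    - [0,0,0]
    - [0,0,0]
    - [0,0,0]

```text
time: 6.92
position: [0.5418, 0.0329, 0.0909]
tool_rot: [3.067, 0.674, 0.0]
ft_force: [0.0, -1.2, 1.3]
grip_width: 0.004
grip_force: 0.6
```

>>> send_rows:
  xyz:
    - [0,-1.5,0]
    - [0,-3,0]
    - [0,-4.5,0]
    - [0,-6,0]
    - [0,-7.5,0]
    - [0,-9,0]
    - [0,-10.5,0]
    - [0,-12,0]
    - [0,-12,0]
    - [0,-12,0]
  dr:
    - [0,0,0]
    - [0,0,0]
    - [0,0,0]
    - [0,0,0]
    - [0,0,0]
    - [0,0,0]
    - [0,0,0]
    - [0,0,0]
    - [0,0,0]
    - [0,0,0]

```text
time: 7.75
position: [0.5366, 0.044, 0.0908]
tool_rot: [3.067, 0.675, -0.0]
ft_force: [-0.3, -0.8, 0.3]
grip_width: 0.002
grip_force: 0.1
```

```bash
python3 - <<'E'
from h import *
s=get_state();print(s["time"],w2g(s["position"]),s["ft_force"])
a=get_image("scene")[110:260,230:430,::-1]
cv2.imwrite("pics/d3.png",cv2.resize(a,None,fx=3,fy=3))
E
```

```text
7.75 [48.5  1.2 90.8] [-0.30957086 -0.76778838  0.28590471]
```

View pics/d3.png

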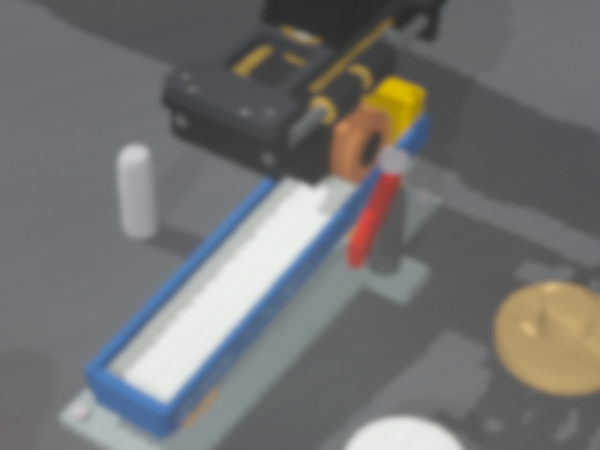

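```bash
python3 - <<'E'
from h import *
for x,z in((88,85),(95,82),(102,79.5)):
    print(x,proj("scene",g2w(x,-22,z))*1-0, (proj("scene",g2w(x,-22,z))-[230,110])*3)
E
```

```text
88 [[354.18934438 156.50278379]] [[372.56803313 139.50835138]]
95 [[355.99896884 155.9075275 ]] [[377.99690652 137.72258249]]
102 [[357.79800677 155.11463721]] [[383.39402031 135.34391163]]
```

The bush is at or just past the crest: its bore is near crop (373,138), and a seated bore would show at (383,135). I'll nudge it on a little further, slowly.

>>> send_rows:
  xyz:
    - [0,-1.2,0]
    - [0,-2.4,0]
    - [0,-3.6,0]
    - [0,-4.8,0]
    - [0,-6,0]
    - [0,-7.2,0]
    - [0,-8.4,0]
    - [0,-9.5,0]
    - [0,-9.5,0]
    - [0,-9.5,0]
  dr:
    - [0,0,0]
    - [0,0,0]
    - [0,0,0]
    - [0,0,0]
    - [0,0,0]
    - [0,0,0]
    - [0,0,0]
    - [0,0,0]
    - [0,0,0]
    - [0,0,0]

```text
time: 8.63
position: [0.5329, 0.0522, 0.0909]
tool_rot: [3.066, 0.674, 0.0]
ft_force: [0.2, 0.0, 0.3]
grip_width: 0.009
grip_force: 0.0
```

>>> send_rows:
  xyz:
    - [0,3,0]
    - [0,6,0]
    - [0,9,0]
    - [0,12,0]
    - [0,20,-10]
    - [0,25,-25]
    - [0,30,-45]
    - [0,30,-65]
    - [0,30,-85]
    - [0,30,-90]
  dr:
    - [0,0,0]
    - [0,0,0]
    - [0,0,0]
    - [0,0,0]
    - [0,0,0]
    - [0,0,0]
    - [0,0,0]
    - [0,0,0]
    - [0,0,0]
    - [0,0,0]

```text
time: 9.47
position: [0.5478, 0.0246, 0.1851]
tool_rot: [3.065, 0.673, 0.01]
ft_force: [0.7, -0.1, 0.4]
grip_width: 0.004
grip_force: 0.0
```

```bash
python3 - <<'E'
from h import *
s=get_state();print(s["time"],w2g(s["position"]),s["ft_force"])
a=get_image("scene")[100:250,230:430,::-1]
cv2.imwrite("pics/d4.png",cv2.resize(a,None,fx=3,fy=3))
print((proj("scene",g2w(102,-22,79.5))-[230,100])*3)
# goal: outside keeper. pivot (68,-46)
a,b=9.5,15
def fc(th,r=60,gap=0):
    n=np.array([np.sin(th),np.cos(th)]);d=np.array([-np.cos(th),np.sin(th)])
    h=b*abs(n[0])+a*abs(n[1])   # tool y along gutter x: half 15; across 9.5
    return np.array([68,-46])+r*d-(5+h+gap)*n
for th in(-.28,0,.3,.6,.9,1.2,1.4,1.57):print(th,fc(th).round(1))
print(fc(-.28,60,15),to(*fc(-.28,60,15),180))
E
```

```text
9.4667 [ 26.2  -0.7 185.1] [ 0.70899596 -0.11629646  0.40007359]
[[383.39402031 165.34391163]]
-0.28 [ 15.4 -80.1]
0 [  8.  -60.5]
0.3 [  5.2 -46. ]
0.6 [  6.4 -29.7]
0.9 [ 13.  -13.1]
1.2 [25.4  1.8]
1.4 [36.7  9.5]
1.57 [47.9 14. ]
[ 19.53250778 -94.56080594] (array([94. ,  6.7,  4.9]), array([ 0.0046, -0.0048, -0.001 ]))
```

View pics/d4.png

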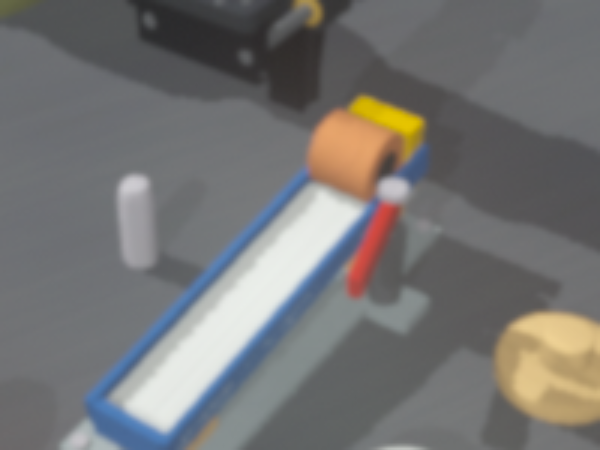

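The bush sits in the dip against the yellow stop, with its bore near (385,160) as predicted for the seat. The keeper is unmoved. Now I'll move outside the keeper and descend.

>>> send_rows:
  xyz:
    - [16,1,0]
    - [32,2,0]
    - [48,3,0]
    - [64,4,0]
    - [80,6,0]
    - [97,7,10]
    - [97,7,30]
    - [97,7,50]
    - [97,7,70]
    - [97,7,86]
  dr:
    - [0,0,0]
    - [0,0,0]
    - [0,0,0]
    - [0,0,0]
    - [0,0,0]
    - [0,0,0]
    - [0,0,0]
    - [0,0,0]
    - [0,0,0]
    - [0,0,0]

```text
time: 10.35
position: [0.6353, 0.0588, 0.0919]
tool_rot: [3.067, 0.675, -0.005]
ft_force: [0.8, -0.2, -0.7]
grip_width: 0.003
grip_force: 0.0
```

>>> send_rows:
  xyz:
    - [0,0,0]
    - [0,0,0]
    - [0,0,0]
    - [-2,0,0]
    - [-3,0,0]
    - [-4,0,0]
    - [-5,0,0]
    - [-6,0,0]
    - [-7,0,0]
    - [-7,0,0]
  dr:
    - [0,0,0]
    - [0,0,0]
    - [0,0,0]
    - [0,0,0]
    - [0,0,0]
    - [0,0,0]
    - [0,0,0]
    - [0,0,0]
    - [0,0,0]
    - [0,0,0]

```text
time: 11.18
position: [0.63, 0.0562, 0.095]
tool_rot: [3.066, 0.674, 0.0]
ft_force: [-0.0, -0.1, -0.3]
grip_width: -0.001
grip_force: 0.0
```

```bash
python3 - <<'E'
from h import *
s=get_state();print(s["time"],w2g(s["position"]),s["ft_force"],to(15,-80,98))
E
```

```text
11.1833 [ 20.4 -88.6  95. ] [-0.00076191 -0.13421414 -0.3056806 ] (array([-8.6,  5.4, -3. ]), array([ 0.0019,  0.0003, -0.0005]))
```

>>> send_rows:
  xyz:
    - [-5.5,2.5,-1]
    - [-10,5.5,-2]
    - [-15.5,8,-2]
    - [-21.5,10,-2]
    - [-27.5,12,-2]
    - [-33.5,13.5,-2]
    - [-39.5,14.5,-2]
    - [-45.5,15,-2]
    - [-51.5,15,-2]
    - [-58.5,14,-2]
  dr:
    - [0,0,0]
    - [0,0,0]
    - [0,0,0]
    - [0,0,0]
    - [0,0,0]
    - [0,0,0]
    - [0,0,0]
    - [0,0,0]
    - [0,0,0]
    - [0,0,0]

```text
time: 12.02
position: [0.5826, 0.0186, 0.097]
tool_rot: [3.066, 0.674, 0.001]
ft_force: [1.5, 0.4, 0.6]
grip_width: 0.004
grip_force: 0.6
```

```bash
python3 - <<'E'
from h import *
s=get_state();print(s["time"],w2g(s["position"]),s["ft_force"])
a=get_image("scene")[100:250,230:430,::-1]
cv2.imwrite("pics/d5.png",cv2.resize(a,None,fx=3,fy=3))
E
```

```text
12.0167 [  6.1 -29.8  97. ] [1.4691263  0.40295885 0.63660512]
```

View pics/d5.png

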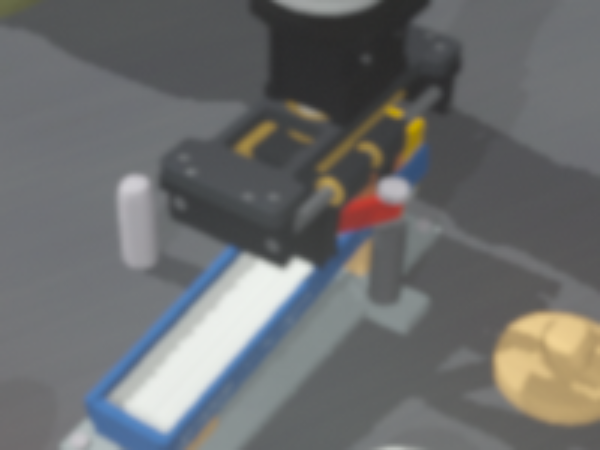

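The keeper is swinging in over the wall, and the finger is behind it. I'll continue the arc.

>>> send_rows:
  xyz:
    - [-6,-2,0]
    - [-12,-5,0]
    - [-18.5,-8.5,0]
    - [-24.5,-12.5,0]
    - [-29.5,-17,0]
    - [-33.5,-22,0]
    - [-37,-27,0]
    - [-40,-32,0]
    - [-42,-36,0]
    - [-43,-39,0]
  dr:
    - [0,0,0]
    - [0,0,0]
    - [0,0,0]
    - [0,0,0]
    - [0,0,0]
    - [0,0,0]
    - [0,0,0]
    - [0,0,0]
    - [0,0,0]
    - [0,0,0]

```text
time: 12.9
position: [0.5269, 0.0369, 0.0969]
tool_rot: [3.066, 0.675, -0.0]
ft_force: [0.9, -0.8, 0.8]
grip_width: 0.004
grip_force: 0.4
```

>>> send_rows:
  xyz:
    - [0,-0.5,0]
    - [0,-1,0]
    - [0,-1.5,0]
    - [0,-2,0]
    - [0,-2.5,0]
    - [0,-3,0]
    - [0,-3.5,0]
    - [0,-4,0]
    - [0,-4.5,0]
    - [0,-5,0]
  dr:
    - [0,0,0]
    - [0,0,0]
    - [0,0,0]
    - [0,0,0]
    - [0,0,0]
    - [0,0,0]
    - [0,0,0]
    - [0,0,0]
    - [0,0,0]
    - [0,0,0]

```text
time: 13.73
position: [0.5253, 0.041, 0.0968]
tool_rot: [3.067, 0.674, -0.0]
ft_force: [0.1, 0.1, 0.3]
grip_width: 0.011
grip_force: 0.4
```

```bash
python3 - <<'E'
from h import *
s=get_state();print(s["time"],w2g(s["position"]),s["ft_force"])
E
```

```text
13.7333 [50.5 12.7 96.8] [0.13141526 0.14698077 0.29368939]
```

Not at the hard stop yet (no force built up), so I'll press on gently until the force rises.

>>> send_rows:
  xyz:
    - [0,-0.4,0]
    - [0,-0.8,0]
    - [0,-1.2,0]
    - [0,-1.6,0]
    - [0,-2,0]
    - [0,-2.3,0]
    - [0,-2.6,0]
    - [0,-2.8,0]
    - [0,-3,0]
    - [0,-3,0]
  dr:
    - [0,0,0]
    - [0,0,0]
    - [0,0,0]
    - [0,0,0]
    - [0,0,0]
    - [0,0,0]
    - [0,0,0]
    - [0,0,0]
    - [0,0,0]
    - [0,0,0]

```text
time: 14.57
position: [0.5242, 0.0438, 0.0969]
tool_rot: [3.067, 0.674, 0.0]
ft_force: [1.2, -0.6, -0.2]
grip_width: 0.006
grip_force: 0.3
```

```bash
python3 - <<'E'
from h import *
s=get_state();print(s["time"],w2g(s["position"]),s["ft_force"])
a=get_image("scene")[100:250,280:430,::-1];b=get_image("top")[200:310,200:350,::-1]
cv2.imwrite("pics/d6.png",cv2.resize(np.vstack([a,b]),(342,594)))
E
```

```text
14.5667 [53.5 12.6 96.9] [ 1.15473103 -0.61880174 -0.23283126]
```

>>> send_rows:
  xyz:
    - [0,-0.3,0]
    - [0,-0.6,0]
    - [0,-0.9,0]
    - [0,-1.2,0]
    - [0,-1.5,0]
    - [0,-1.8,0]
    - [0,-2.1,0]
    - [0,-2.4,0]
    - [0,-2.4,0]
    - [0,-2.4,0]
  dr:
    - [0,0,0]
    - [0,0,0]
    - [0,0,0]
    - [0,0,0]
    - [0,0,0]
    - [0,0,0]
    - [0,0,0]
    - [0,0,0]
    - [0,0,0]
    - [0,0,0]

```text
time: 15.5
position: [0.5239, 0.0442, 0.097]
tool_rot: [3.065, 0.672, 0.002]
ft_force: [2.5, -4.5, -1.2]
grip_width: 0.004
grip_force: 3.1
```

The arm stalls with the force rising, so the hard stop is reached. One more small press, then back off and up.

>>> send_rows:
  xyz:
    - [0,-0.7,0]
    - [0,-1.5,0]
    - [0,-1.5,0]
    - [0,0,0]
    - [0,4,0]
    - [0,10,0]
    - [0,16,0]
    - [0,22,-5]
    - [0,25,-25]
    - [0,25,-50]
  dr:
    - [0,0,0]
    - [0,0,0]
    - [0,0,0]
    - [0,0,0]
    - [0,0,0]
    - [0,0,0]
    - [0,0,0]
    - [0,0,0]
    - [0,0,0]
    - [0,0,0]

```text
time: 16.33
position: [0.5325, 0.0223, 0.146]
tool_rot: [3.069, 0.673, -0.006]
ft_force: [0.8, 0.5, 0.8]
grip_width: 0.006
grip_force: 0.0
```

>>> send_rows:
  xyz:
    - [0,10,-25]
    - [0,30,-50]
    - [0,55,-75]
    - [0,80,-100]
    - [0,105,-120]
    - [0,130,-120]
    - [0,155,-120]
    - [0,170,-120]
    - [0,170,-120]
    - [0,170,-120]
  dr:
    - [0,0,0]
    - [0,0,0]
    - [0,0,0]
    - [0,0,0]
    - [0,0,0]
    - [0,0,0]
    - [0,0,0]
    - [0,0,0]
    - [0,0,0]
    - [0,0,0]

```text
time: 17.17
position: [0.6046, -0.1308, 0.2666]
tool_rot: [-3.068, -0.673, 0.001]
ft_force: [0.3, 0.5, 0.4]
grip_width: 0.006
grip_force: 0.0
```

```bash
python3 - <<'E'
from h import *
s=get_state();print(s["time"],w2g(s["position"]),s["ft_force"])
a=get_image("scene")[100:250,280:430,::-1];b=get_image("top")[200:310,200:350,::-1]
cv2.imwrite("pics/d7.png",cv2.resize(np.vstack([a,b]),(342,594)))
E
```

```text
17.1667 [-138.7   12.9  266.6] [0.32091045 0.46670555 0.3911026 ]
```

View pics/d7.png

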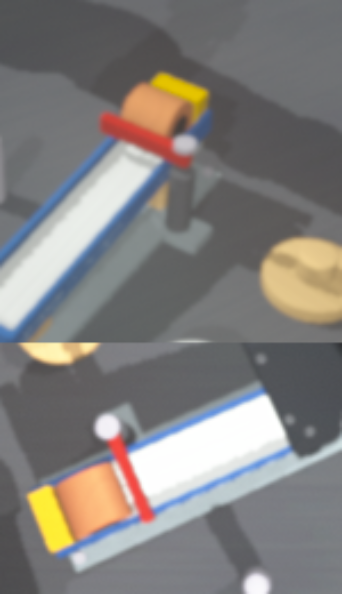

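The bush is seated against the stop, and the keeper lies square across the gutter behind it. The robot is clear.

```bash
python3 -c "
from bench import *
print(close_job())"
```

```text
the job is handed in; nothing more can be done
None
```

The bush was rolled up into the dip against the yellow stop and the red keeper pushed to its hard stop, square across the gutter behind it; the tin, pattern and punch were not touched, and the job was handed in at about 17 s, with no verdict returned.

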